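Feed the locked slide carriage under the microscope

TASK

Bring the specimen under the microscope: with the fingertips press the wide blue lock button on the tail of the grey slide carriage and, holding it down, push the carriage along its rail all the way to the yellow end stop. Then take the hand away so that the button springs back up, with the carriage still at the stop. Nothing is to be picked up: do not touch the microscope, and leave the other things on the bench where they are.

Things in the scene. Friction and masses are not known exactly. Their poses are not given: they have to be found in the camera images.
- lock_top (a point): centre of the top face of the wide blue lock button, a 70 mm (its x) by 38 mm (its y) flat paddle on the low tail of the carriage. Its +y axis points level along the rail towards the microscope and end stop, the way the carriage slides; z is up. The top stands 54 mm above the bench when up, 45 mm when fully pressed (9 mm travel straight down); the grey tail around it is at 40 mm. The point rides with carriage and button. The paddle is open at its two ends and to the rear (-y)
- push_face (a point): centre of the upright grey step face just in front (+y side) of the blue button, 1 to 2 mm past the button's front edge, 21 mm ahead (+y) of lock_top. The face is 90 mm wide, looks to -y and rises to 75 mm above the bench, where the black slide deck (90 x 170 mm) begins; this point is 60 mm above the bench. A fingertip standing on the button can push forward against it. Axes as for lock_top, it rides with the carriage
- carriage (a joint): position of the carriage along the rail in m: 0 at the rear, 0.120 against the end stop (two yellow posts). It slides with 1.5 N of friction plus light damping and stays where it is left, but only while the lock button is held down: a brass pin on the button catches on the steel comb on the +x side of the rail. With the button up it cannot pass 0.026, 0.052, 0.078 or 0.104 (about 6 mm either side of each), forwards or backwards. It starts between 0 and 0.014
- lock (a joint): how far the blue lock button is pressed, in m: 0 up, 0.009 fully down. Spring: 1.5 N at first, 6 N fully down. The carriage is free once it is pressed more than about 5 mm; released, it springs back up unless the pin lies under a comb tooth
- rail: the fixed aluminium rail, 110 mm wide, 380 mm long, top 20 mm above the bench (carriage running on it), with the steel comb fence 66 mm out on its +x side, 40 mm high. Origin on the bench under the rail; +y along the rail towards the microscope. At carriage 0 the button's centre is at x 0, y -131 mm, and at the end stop at y -11 mm
- scope: the fixed cream microscope with camera, 360 mm high. Origin on the bench on its optical axis, which is at x 0, y +130 mm in the rail's frame, so 141 mm ahead of the button's final position; its head and lens are within 35 mm of the axis towards the button, from 100 mm above the bench up; column and foot stand beyond the rail's end
- slidebox: green plastic microscope-slide box, 87 x 97 x 35 mm high, standing beside the rail; origin under its centre; to be left alone
- reagent: small amber dropper bottle with black cap, 40 mm across, 85 mm high, beside the rail; origin under its centre; to be left alone
- petri: clear closed petri dish, 90 mm across, 18 mm high, beside the rail; origin under its centre; to be left alone
- stainjar: small clear staining jar with red cap, 52 mm across, 55 mm high, beside the rail; origin under its centre; to be left alone
- beaker: glass beaker, 70 mm across, 85 mm high, at the right of the bench; origin under its centre; to be left alone
- tissuebox: cardboard lens-tissue box, 70 x 110 x 45 mm high, at the right of the bench; origin under its centre; to be left alone
- washbottle: white wash bottle with blue cap, 60 mm across, 140 mm high, at the right of the bench; origin under its centre; to be left alone

How it is judged (in metres and radians):
On the way, in this order (a step that is already met when the one before it is completed fails the run):
1. the lock button is held down with the carriage still in the first part of its travel (value of joint lock above 0.005 m and value of joint carriage below 0.045 m), for 0.1 s.
2. the carriage is past the middle of its travel with the button pressed by the fingers (value of joint lock above 0.004 m and value of joint carriage above 0.06 m and contact force between the fingers and rail above 0.5 N), for 0.1 s.
At the end, for the whole second after the job is handed in: the carriage is at rest at the end stop (within 5 mm of it, joint above 0.115) and the lock button has sprung back up (pressed less than 2 mm) (value of joint carriage above 0.115 m and value of joint lock below 0.002 m and velocity of joint carriage between -0.005 and 0.005 m/s); the robot touches nothing.
It fails at once if a bystander is lifted, carried or pushed more than 20 mm (distance of any of slidebox, reagent, petri, stainjar, beaker, tissuebox, washbottle from where it was at the start of the episode above 0.02 m).
It fails at once if a bystander is tipped over (angle between any of slidebox, reagent, petri, stainjar, beaker, tissuebox, washbottle's own z axis and vertical above 0.5 rad).
It fails at once if the microscope is touched (contact force between any of the fingers, the arm and scope above 1 N).
It also fails if it takes over 32 s, if anything falls off the work surface, if the arm or the gripper's body presses on something with over 40 N, if the wrist force passes 120 N, or if a joint passes its speed limit or range.

ROBOT

A 7-joint arm with a two-finger parallel gripper is mounted at the origin on the work surface. World frame = base frame: x ahead of the robot, y to its left, z up, the work surface at z = 0. Lengths are in mm, angles in rad, forces in N, time in s.
With the tool pointing down it reaches from about 350 to 900 mm from the base axis. Payload 7.2 kg.
Tool frame: the origin (TCP) lies between the finger pads; the fingertips stand 17 mm ahead of it and the grasp point (between the pads) lies 2 mm behind it; z points along the fingers, y is the line along which they close (so a half turn about z gives the same grasp; the last joint's range is limited). The gripper opens to 85 mm and grips with 20 to 120 N. Pads are 22 mm wide; open, the fingers measure 114 mm over their backs; the gripper's body (76 mm by 85 mm) begins 54 mm behind the grasp point. The pads swing forward as they close: fully open they stand 13 mm farther back than shut.
Start: joints at [-1.39, 0.411, -0.013, 1.596, 0.006, 1.134, -0.082], TCP at [153.91, 605.756, 248.297] pointing down, gripper open.
Joint ranges: [-2.95, 2.95], [-0.29, 1.99], [-1.47, 1.44], [0.14, 2.54], [-1.03, 4.17], [0.13, 1.85], [-2.86, 2.86]. Speed limits (rad/s): [2.39, 2.39, 3.01, 3.01, 3.14, 3.14, 3.14].

INTERFACE

Orientations are given as a unit quaternion [w, x, y, z].
In Python, from station import r gives the robot as it stands.
- The arm moves only by the tool jog_arm, never from a script. Its arguments are lists of equal length, an entry for each row: "xyz": the shift along the tool's x, y, z scaled (see below), a list of three; "delta_rot": the turn, a rotation vector about the tool's x, y, z scaled (see below), a list of three. In form: {"xyz": [[tx, ty, tz], ...], "delta_rot": [[ax, ay, az], ...]}. A call has 1 to 5 rows; each row is the pose to reach, as a shift and turn from the pose commanded when the call began, along the tool's axes at that moment, turning the shorter way round; what a row does not reach only later rows make up. The controller multiplies each number of a shift by 0.5 m and each number of a turn by 180 degrees. A row lasts 1/10 s, in which the tool goes at most 50 mm and 8.59 degrees, less where a joint would pass 70% of its speed; a pose out of reach is approached as far as the arm can. A call with a number of a shift or a turn outside -1 to 1 is refused whole. A call with a gripper value outside its range is refused whole. "jaw" is the gripper command: -1 is shut, 1 is fully open, values between are in proportion, set as the call begins (left out, the last holds). The fingers move at their own pace and stop on an object; "squeeze" is the grip in N (left out, the last holds). Time passes only in rows, so rows that repeat a pose let the fingers close. It gives the time, the measured TCP pose, the force, the opening and the grip force at its end, in the units of the state.
- r.sense(): the state, without advancing time (a new reading comes with each control period).
- r.capture(name): name is "scene" or "top" or "wrist"; returns the picture (384x512x3 uint8, red, green, blue); there is no depth.
- r.camera_info(name): a dict with "K" (3x3 intrinsics, pixels), "k1" (the pictures are not rectified: a ray, as slopes to the right and down, at radius r is drawn at 1 + k1 r^2 times it, then the intrinsics apply), "world_to_cam" (4x4, takes a point from world to camera coordinates). Camera axes: x right, y down, z forward; pixel columns grow to the right and rows downward; lengths in mm; the calibration is good to about 2 mm. A picture is of the moment at which its call begins: read the wrist's pose just before it. camera_info takes no time and is no camera call; for the wrist camera it gives the pose at the moment of the call.
- r.finish_job(): hands the job in; it is judged then, once.
Trained networks look in the newest picture that a camera, given by its name, has taken for a name from the list of things; names that differ only in an ending like _2 or _b are one class to them, and where a whole thing is asked for, a point or a joint stands for the part that bears it (a point fixed in the world has none). Each returns a list of dicts, best first, with "conf" (0 to 1); they miss things now and then, are a little off and sometimes report something else, mostly with a low value. They report only what shows in the picture. A call takes as long as a camera call.
- r.find_in(thing, camera): "position" ([column, row] in pixels, amid what is visible of it).
- r.masks_of(thing, camera): "region" (384x512 bool, what is visible of it) and "position" ([column, row] in pixels, amid what is visible of it).
The state is a dict: "time": time; "qpos": joint angles; "joint_vel": joint speeds; "tau": joint torques, N m; "eef_pos": TCP position; "tool_rot": TCP orientation; "wrist_force": force on the tool from outside, world axes, zero at the start; "wrist_torque": the same for the moment, N m; "gripper_width": finger opening in mm; "finger_force": force on a finger pad.
Only numpy, scipy, OpenCV 4.12 (cv2) and the standard library are available. Lean on these libraries where they do the work, as an engineer would, in place of code of your own. Each camera call takes 0.05 s, during which the arm holds its last target. There are 200 camera calls.

## Working session

There is one attempt and no reset: what is moved stays moved. The work goes in short steps, Python scripts to look and compute and a tool call to move; the robot and the scene stay as the last step left them, time stands still between calls to the robot, and variables do not carry over. Pictures are saved under pics/ and viewed, at most 10 in all, crops included, and the job is handed in when it is done.

Besides the shell and the picture viewer there is one more tool, called after "Request:" as name(argument=value, ...) on one line, values as JSON. jog_arm: Moves the arm, as the interface text tells. Its arguments: {"type":"object","properties":{"xyz":{"type":"array"},"delta_rot":{"type":"array"},"jaw":{"type":"number"},"squeeze":{"type":"number"}},"required":["xyz","delta_rot"]}

```bash
mkdir -p pics
cat > h.py <<'E'
import numpy as np, cv2
from station import r
def ray(cam,px):
    i=r.camera_info(cam);K=np.array(i["K"]);T=np.array(i["world_to_cam"]);k1=i["k1"]
    d=np.linalg.inv(K)@[px[0],px[1],1];d=d[:2]
    rd=np.hypot(*d);s=rd
    for _ in range(30): s=rd/(1+k1*s*s)
    u=d*(s/rd if rd else 1)
    R=T[:3,:3];return -R.T@T[:3,3], R.T@np.array([*u,1])
def at_z(cam,px,z):
    o,d=ray(cam,px);return o+d*(z-o[2])/d[2]
def pix(cam,p):
    i=r.camera_info(cam);K=np.array(i["K"]);T=np.array(i["world_to_cam"])
    q=T[:3,:3]@p+T[:3,3];u=q[:2]/q[2];u=u*(1+i["k1"]*(u@u));return K[:2,:2]@u+K[:2,2]
def save(cam,n):
    im=r.capture(cam);cv2.imwrite("pics/"+n+".png",im[:,:,::-1]);return im
E
python3 - <<'E'
from h import *
np.set_printoptions(precision=1,suppress=True)
a=save("top","t1");b=save("scene","s1")
cv2.imwrite("pics/both.png",cv2.resize(np.vstack([a,b])[:,:,::-1],None,fx=.78,fy=.78))
s=r.sense();print(s["time"],s["eef_pos"],s["tool_rot"],s["wrist_force"])
for n,z in [("lock_top",54),("push_face",60),("rail",20),("scope",100),("slidebox",35),("reagent",85),("petri",18),("stainjar",55),("beaker",85),("tissuebox",45),("washbottle",140)]:
    for c in("top","scene"):
        for f in r.find_in(n,c)[:2]: print(n,c,f["conf"],np.array(f["position"]),at_z(c,f["position"],z))
E
```

```text
0.1 [153.8 605.3 247.6] [-0.   0.1  1.  -0. ] [-0.9  0.3  0.3]
lock_top top 0.6 [256.3 192.9] [579.1 -41.1  54. ]
lock_top scene 0.75 [259.2 184. ] [574.8 -43.9  54. ]
push_face top 0.89 [226.1 180.5] [608.6  28.9  60. ]
push_face top 0.55 [259.3 193.2] [578.1 -48.2  60. ]
push_face scene 0.97 [283.1 196.8] [613.9  32.8  60. ]
push_face scene 0.36 [375.6 210.6] [617.3 302.9  60. ]
rail top 0.72 [219.5 177.1] [620.5  49.2  20. ]
rail scene 0.55 [294.9 212.3] [635.1  73.2  20. ]
scope top 0.68 [101.6 135.8] [711.3 309.8 100. ]
scope top 0.18 [167.9 212.3] [535.6 155.4 100. ]
scope scene 0.76 [376.8 211.7] [649.2 295.9 100. ]
scope scene 0.4 [296.3 207.8] [673.5  74.1 100. ]
slidebox top 0.91 [277.6 138.6] [710.5 -93.2  35. ]
slidebox top 0.42 [256.3 194.5] [576.3 -40.6  35. ]
slidebox scene 0.67 [237.2 228.6] [727.6 -82.1  35. ]
reagent top 0.79 [165.5 214.4] [531.  164.7  85. ]
reagent scene 0.72 [331.7 191.7] [590.2 169.6  85. ]
petri top 0.93 [200.1 118.5] [767.   97.2  18. ]
petri scene 0.8 [299.9 253.9] [768.8 101.9  18. ]
petri scene 0.35 [158.  139.1] [ 415.2 -419.1   18. ]
stainjar top 0.7 [228.1 235.2] [481.3  25.5  55. ]
stainjar top 0.22 [201.4 120.3] [753.3  87.6  55. ]
stainjar scene 0.65 [284.4 166.5] [494.8  22.5  55. ]
beaker top 0.63 [389.8 204. ] [ 548.9 -343.3   85. ]
beaker scene 0.64 [164.9 164.7] [ 574.  -333.3   85. ]
tissuebox top 0.59 [403.3 250.3] [ 440.3 -385.6   45. ]
tissuebox scene 0.71 [158.  144.8] [ 464.1 -398.2   45. ]
washbottle top 0.85 [369.6 157.7] [ 646.9 -285.3  140. ]
washbottle scene 0.72 [162. 196.] [ 724.2 -285.7  140. ]
washbottle scene 0.64 [159.5 138.6] [ 521.1 -357.3  140. ]
```

View pics/both.png

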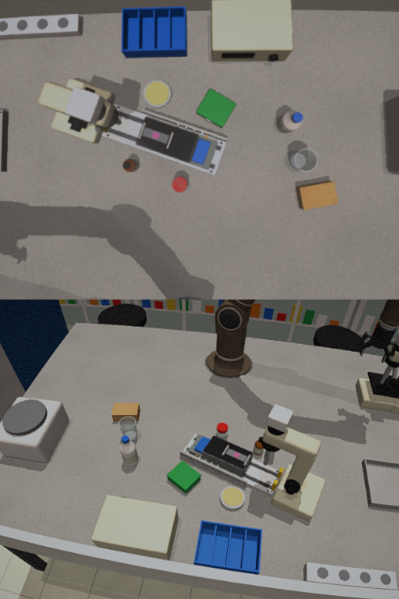

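The pictures show the rail at a slant, with the blue button at about (256,194) in the top view and the scope to the left at about (100,136). The slide box and stain jar flank the rail. Next I'll fit the button outline.

Run:
```python
from h import *
np.set_printoptions(precision=3,suppress=True)
for c,n,(u,v) in(("top","t1",(257,194)),("scene","s1",(259,184))):
    im=cv2.imread(f"pics/{n}.png");h=cv2.cvtColor(im,cv2.COLOR_BGR2HSV)
    m=((h[...,0]>100)&(h[...,0]<125)&(h[...,1]>130)&(h[...,2]>60)).astype(np.uint8)
    w=np.zeros_like(m);w[v-25:v+25,u-25:u+25]=1;m*=w
    nl,l,st,ce=cv2.connectedComponentsWithStats(m);k=1+np.argmax(st[1:,4]);print(c,st[k],ce[k])
    ct=max(cv2.findContours((l==k).astype(np.uint8),0,2)[0],key=len)[:,0]
    P=np.array([at_z(c,p,54)[:2] for p in ct],np.float32)
    print(cv2.minAreaRect(P),cv2.boxPoints(cv2.minAreaRect(P)).tolist(), at_z(c,ce[k],54))
im=cv2.imread("pics/t1.png")
cv2.imwrite("pics/c1.png",cv2.resize(im[120:230,60:300],None,fx=3.3,fy=3.3,interpolation=cv2.INTER_CUBIC))
```

```text
top [246 178  24  32 468] [257.22  193.784]
((576.7909545898438, -43.21472930908203), (37.24541091918945, 68.89944458007812), 70.19243621826172) [[538.06884765625, -49.06193542480469], [602.8919677734375, -72.40934753417969], [615.5130615234375, -37.367523193359375], [550.68994140625, -14.020111083984375]] [577.051 -43.235  54.   ]
scene [249 176  21  21 225] [258.751 185.582]
((580.5355834960938, -44.206809997558594), (35.025115966796875, 72.2940673828125), 69.66938781738281) [[540.5558471679688, -48.06958770751953], [608.3462524414062, -73.18720245361328], [620.5153198242188, -40.344032287597656], [552.7249145507812, -15.226417541503906]] [580.906 -44.267  54.   ]
```

View pics/c1.png

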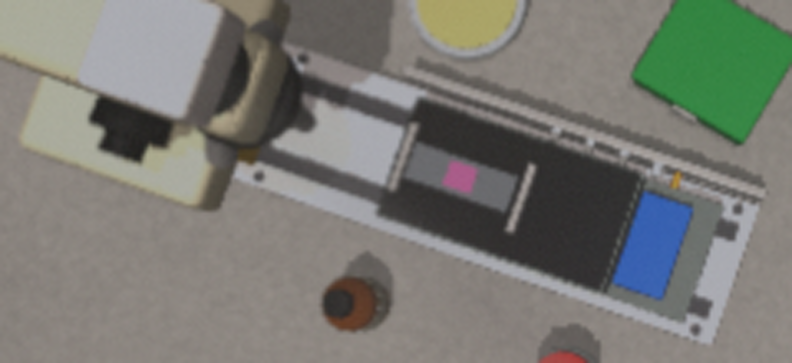

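Run:
```python
from h import *
from scipy.spatial.transform import Rotation as Ro
np.set_printoptions(precision=3,suppress=True)
s=r.sense();q=np.array(s["tool_rot"]);R=Ro.from_quat(q[[1,2,3,0]]).as_matrix();print(R,s["eef_pos"],s["time"])
T=np.array(r.camera_info("wrist")["world_to_cam"]);c=-T[:3,:3].T@T[:3,3]
print("cam in tool",R.T@(c-s["eef_pos"]),R.T@T[2,:3])
```

```text
[[-0.969  0.246  0.   ]
 [ 0.246  0.969  0.   ]
 [-0.     0.    -1.   ]] [153.919 605.745 248.297] 1.2
cam in tool [  76.293   -1.72  -126.364] [-0.3    0.001  0.954]
```

Request:
jog_arm(xyz=[[-0.065,-0.06,0],[-0.13,-0.12,0],[-0.195,-0.18,0],[-0.26,-0.24,0],[-0.325,-0.3,0]], delta_rot=[[0,0,0],[0,0,0],[0,0,0],[0,0,0],[0,0,0]], jaw=-1, squeeze=40)

```text
time: 1.7
eef_pos: [275.3, 418.8, 248.5]
tool_rot: [0.0, 0.124, 0.992, 0.0]
wrist_force: [0.5, -0.0, 0.9]
gripper_width: 12.5
finger_force: 0.0
```

Request:
jog_arm(xyz=[[-0.065,-0.06,0],[-0.13,-0.12,0],[-0.195,-0.18,0],[-0.26,-0.24,0],[-0.325,-0.3,0]], delta_rot=[[0,0,0],[0,0,0],[0,0,0],[0,0,0],[0,0,0]])

```text
time: 2.2
eef_pos: [395.8, 233.4, 248.7]
tool_rot: [0.0, 0.124, 0.992, 0.0]
wrist_force: [0.8, 0.4, -0.3]
gripper_width: 0.2
finger_force: 0.0
```

Request:
jog_arm(xyz=[[-0.065,-0.06,0],[-0.13,-0.12,0],[-0.195,-0.18,0],[-0.26,-0.24,0],[-0.325,-0.3,0]], delta_rot=[[0,0,0],[0,0,0],[0,0,0],[0,0,0],[0,0,0]])

```text
time: 2.7
eef_pos: [516.4, 48.0, 248.6]
tool_rot: [0.0, 0.124, 0.992, 0.0]
wrist_force: [0.5, 1.1, -0.4]
gripper_width: -0.3
finger_force: 0.0
```

Request:
jog_arm(xyz=[[-0.06,-0.05,0.02],[-0.115,-0.1,0.05],[-0.164,-0.143,0.096],[-0.164,-0.143,0.096],[-0.164,-0.143,0.096]], delta_rot=[[0,0,0.01],[0,0,0.02],[0,0,0.031],[0,0,0.031],[0,0,0.031]])

```text
time: 3.2
eef_pos: [577.2, -40.5, 199.6]
tool_rot: [-0.001, 0.173, 0.985, -0.0]
wrist_force: [0.5, -0.2, -0.3]
gripper_width: -0.2
finger_force: 0.0
```

Run:
```python
from h import *
from scipy.spatial.transform import Rotation as Ro
np.set_printoptions(precision=3,suppress=True)
s=r.sense();q=np.array(s["tool_rot"]);R=Ro.from_quat(q[[1,2,3,0]]).as_matrix();print(R[:,:2],s["eef_pos"],s["wrist_force"])
im=save("wrist","w1")
for z in(54,):
  m=r.masks_of("lock_top","wrist")[0];print(m["conf"],m["position"],m["region"].sum())
h=cv2.cvtColor(im,cv2.COLOR_RGB2HSV)
b=((h[...,0]>100)&(h[...,0]<125)&(h[...,1]>130)&(h[...,2]>60)).astype(np.uint8)
nl,l,st,ce=cv2.connectedComponentsWithStats(b);k=1+np.argmax(st[1:,4]);print(st[k],ce[k])
ct=max(cv2.findContours((l==k).astype(np.uint8),0,2)[0],key=len)[:,0]
P=np.array([at_z("wrist",p,54)[:2] for p in ct],np.float32);print(cv2.minAreaRect(P),cv2.boxPoints(cv2.minAreaRect(P)).tolist())
```

```text
[[-0.94   0.341]
 [ 0.341  0.94 ]
 [ 0.001 -0.001]] [577.166 -40.485 199.572] [ 0.483 -0.176 -0.295]
0.75 [257.6, 178.8] 2670
[ 235  145   40   69 2632] [254.862 178.552]
((576.9650268554688, -43.458709716796875), (37.49551773071289, 69.29739379882812), 70.40137481689453) [[538.03515625, -49.49814987182617], [603.31787109375, -72.74250793457031], [615.8948974609375, -37.41926956176758], [550.6121826171875, -14.174911499023438]]
```

View pics/w1.png

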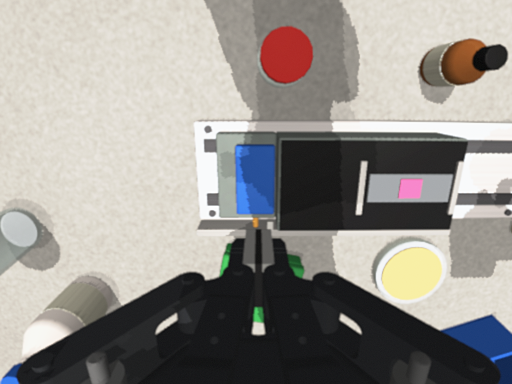

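The wrist view confirms it: the button centre is at pixel (255,179), which puts it at (577,-43.5) with the rail at 70.4°. The shut fingers are over it, so I'll descend.

Request:
jog_arm(xyz=[[0,0,0.08],[0,0,0.15],[0,0,0.2],[0,0,0.219],[0,0,0.219]], delta_rot=[[0,0,0],[0,0,0],[0,0,0],[0,0,0],[0,0,0]])

```text
time: 3.8
eef_pos: [577.1, -38.8, 90.6]
tool_rot: [-0.001, 0.171, 0.985, 0.0]
wrist_force: [1.1, 0.3, -0.1]
gripper_width: 0.2
finger_force: 0.0
```

Request:
jog_arm(xyz=[[0,0,0.01],[0,0,0.02],[0,0,0.03],[0,0,0.036],[0,0,0.036]], delta_rot=[[0,0,0],[0,0,0],[0,0,0],[0,0,0],[0,0,0]])

```text
time: 4.3
eef_pos: [577.3, -39.9, 72.5]
tool_rot: [-0.0, 0.172, 0.985, -0.0]
wrist_force: [0.1, -0.3, -0.9]
gripper_width: 0.1
finger_force: 0.0
```

Request:
jog_arm(xyz=[[0,0,0.005],[0,0,0.01],[0,0,0.015],[0,0,0.017],[0,0,0.017]], delta_rot=[[0,0,0],[0,0,0],[0,0,0],[0,0,0],[0,0,0]])

```text
time: 4.8
eef_pos: [577.7, -40.0, 64.4]
tool_rot: [0.0, 0.172, 0.985, 0.0]
wrist_force: [-0.8, -1.0, 5.1]
gripper_width: 0.1
finger_force: 2.3
```

Request:
jog_arm(xyz=[[0,0,0.003],[0,0.005,0.003],[0,0.01,0.003],[0,0.02,0.003],[0,0.03,0.003]], delta_rot=[[0,0,0],[0,0,0],[0,0,0],[0,0,0],[0,0,0]])

```text
time: 5.3
eef_pos: [582.7, -26.2, 63.0]
tool_rot: [0.0, 0.172, 0.985, -0.0]
wrist_force: [-0.3, -1.0, 5.3]
gripper_width: 0.0
finger_force: 2.6
```

Request:
jog_arm(xyz=[[0,0.01,0],[0,0.02,0],[0,0.03,0],[0,0.04,0],[0,0.05,0]], delta_rot=[[0,0,0],[0,0,0],[0,0,0],[0,0,0],[0,0,0]])

```text
time: 5.8
eef_pos: [591.3, -2.5, 63.0]
tool_rot: [0.0, 0.172, 0.985, -0.0]
wrist_force: [-0.1, -2.3, 5.3]
gripper_width: 0.2
finger_force: 2.6
```

Request:
jog_arm(xyz=[[0,0.015,0],[0,0.03,0],[0,0.045,0],[0,0.06,0],[0,0.075,0]], delta_rot=[[0,0,0],[0,0,0],[0,0,0],[0,0,0],[0,0,0]])

```text
time: 6.3
eef_pos: [604.0, 32.8, 63.0]
tool_rot: [0.0, 0.172, 0.985, -0.0]
wrist_force: [0.1, -1.5, 5.3]
gripper_width: -0.1
finger_force: 2.6
```

Run:
```python
from h import *
s=r.sense();print(s["eef_pos"],s["wrist_force"])
im=save("scene","s2");w=save("wrist","w2")
cv2.imwrite("pics/b2.png",np.vstack([cv2.resize(im[120:280,180:400],(512,372)),w])[:,:,::-1][:, :][::1])
b=cv2.imread("pics/b2.png");cv2.imwrite("pics/b2.png",cv2.resize(b,None,fx=.79,fy=.79))
```

```text
[604.00365625  32.83071452  63.01453281] [ 0.11212055 -1.53366287  5.25542701]
```

View pics/b2.png

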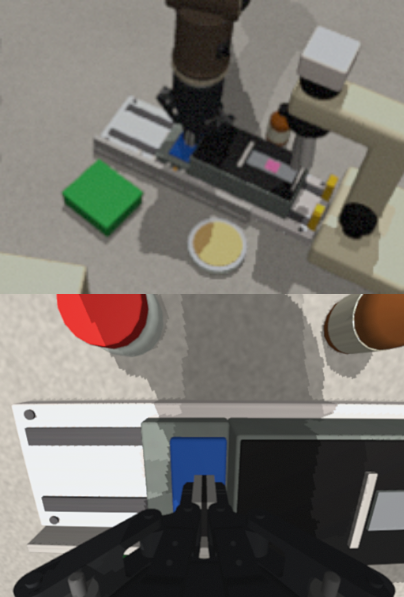

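The carriage is moving with the fingers on the button, and there is plenty of clearance to the scope. I'll go on to the stop.

Request:
jog_arm(xyz=[[0,0.012,0],[0,0.024,0],[0,0.036,0],[0,0.046,0],[0,0.054,0]], delta_rot=[[0,0,0],[0,0,0],[0,0,0],[0,0,0],[0,0,0]])

```text
time: 6.9
eef_pos: [613.3, 58.4, 63.1]
tool_rot: [0.0, 0.172, 0.985, -0.0]
wrist_force: [-1.2, -1.8, 5.5]
gripper_width: -0.0
finger_force: 2.6
```

Request:
jog_arm(xyz=[[0,0.004,0],[0,0.008,0],[0,0.012,0],[0,0.016,0],[0,0.02,0]], delta_rot=[[0,0,0],[0,0,0],[0,0,0],[0,0,0],[0,0,0]])

```text
time: 7.4
eef_pos: [616.1, 66.4, 62.9]
tool_rot: [-0.0, 0.173, 0.985, -0.001]
wrist_force: [-3.2, -11.3, 6.6]
gripper_width: -0.3
finger_force: 6.6
```

Request:
jog_arm(xyz=[[0,-0.002,0],[0,-0.002,-0.01],[0,-0.002,-0.03],[0,-0.002,-0.08],[0,-0.002,-0.15]], delta_rot=[[0,0,0],[0,0,0],[0,0,0],[0,0,0],[0,0,0]])

```text
time: 7.9
eef_pos: [614.4, 67.3, 137.2]
tool_rot: [-0.002, 0.172, 0.985, -0.001]
wrist_force: [0.8, 1.7, 0.4]
gripper_width: -0.1
finger_force: 0.0
```

Request:
jog_arm(xyz=[[0,-0.05,-0.05],[0,-0.1,-0.1],[0,-0.15,-0.15],[0,-0.15,-0.15],[0,-0.15,-0.15]], delta_rot=[[0,0,0],[0,0,0],[0,0,0],[0,0,0],[0,0,0]])

```text
time: 8.4
eef_pos: [590.5, -3.4, 213.6]
tool_rot: [0.0, 0.173, 0.985, 0.001]
wrist_force: [0.5, 0.8, -0.2]
gripper_width: 0.4
finger_force: 0.0
```

Run:
```python
from h import *
s=r.sense();print(s["time"],s["eef_pos"],s["wrist_force"])
w=save("wrist","w3");t=save("scene","s3")
h=cv2.cvtColor(w,cv2.COLOR_RGB2HSV)
b=((h[...,0]>100)&(h[...,0]<125)&(h[...,1]>130)&(h[...,2]>60)).astype(np.uint8)
nl,l,st,ce=cv2.connectedComponentsWithStats(b);
for k in range(1,nl):
  if st[k,4]>200:
    ct=max(cv2.findContours((l==k).astype(np.uint8),0,2)[0],key=len)[:,0]
    for z in(45,54):
      P=np.array([at_z("wrist",p,z)[:2] for p in ct],np.float32);R=cv2.minAreaRect(P);print(z,ce[k],R,(np.array(R[0])-[577,-43.5])@[.337,.941])
cv2.imwrite("pics/b3.png",cv2.resize(np.vstack([cv2.resize(t[150:260,240:400],(512,352),interpolation=2),w]),None,fx=.8,fy=.8)[:,:,::-1])
```

```text
8.4 [590.52957516  -3.40873283 213.58658245] [ 0.52279018  0.84429457 -0.19803343]
45 [322.90202429 174.65101215] ((614.6384887695312, 59.91415786743164), (39.91853332519531, 71.71891021728516), 70.386962890625) 109.9968932685852
54 [322.90202429 174.65101215] ((611.6779174804688, 58.750038146972656), (38.69439697265625, 69.51952362060547), 70.3869400024414) 107.90374408721924
45 [459.35616438 329.74048706] ((879.4456787109375, 182.00445556640625), (127.45694732666016, 37.93910217285156), 37.9776496887207) 314.1238864135742
54 [459.35616438 329.74048706] ((868.3646240234375, 177.09640502929688), (123.54837799072266, 36.77568817138672), 37.97764205932617) 305.77109542846677
```

View pics/b3.png

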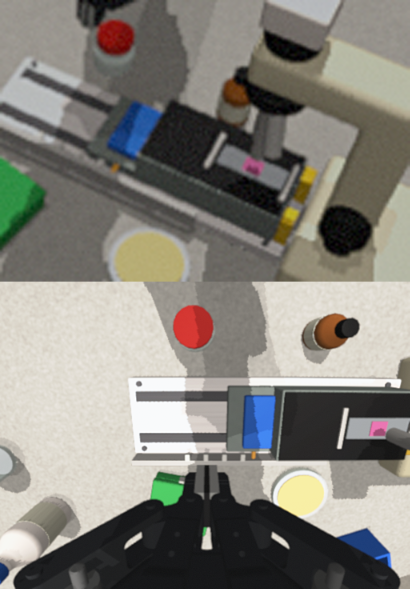

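Run:
```python
from h import *
w=cv2.imread("pics/w3.png")
d=np.array([.337,.941]);c=np.array([611.7,58.7])
# rear edge of rail: sample brightness along row
for row in (140,180,190):
    g=w[row,140:190].astype(int).sum(1);k=np.argmax(np.diff(g))+140.5
    p=at_z("wrist",(k,row),20)[:2];print(row,k,(c-p)@d)
cv2.imwrite("pics/c4.png",cv2.resize(w[190:235,160:350],None,fx=4,fy=4,interpolation=2))
s=cv2.imread("pics/s3.png");cv2.imwrite("pics/c4.png",np.vstack([cv2.resize(w[190:235,160:350],(760,180),interpolation=2),cv2.resize(s[195:250,290:385],(700,405),interpolation=2) if 0 else cv2.copyMakeBorder(cv2.resize(s[195:250,290:385],(700,405),interpolation=2),0,0,0,60,0)]))
```

```text
140 161.5 172.16082091804736
180 165.5 171.98800135416855
190 166.5 171.97151268002824
```

View pics/c4.png

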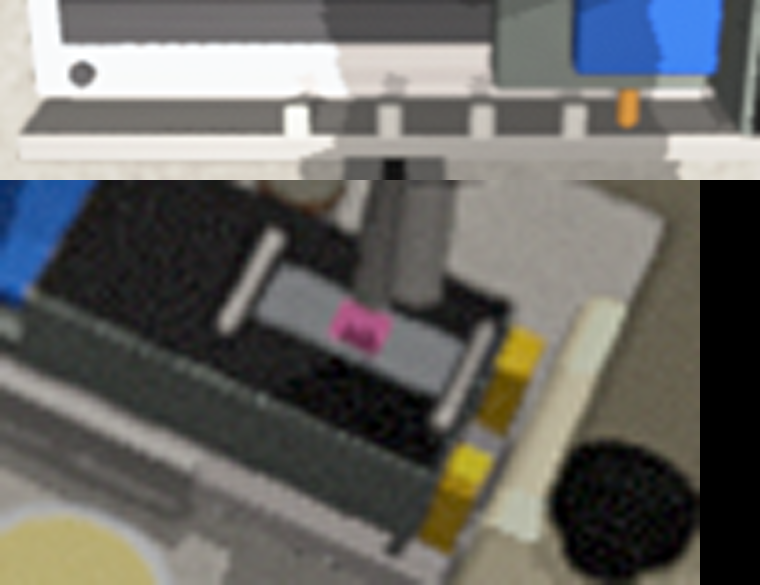

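```bash
python3 -c "
from station import r
print(r.finish_job())"
```

```text
the job is handed in; nothing more can be done
None
```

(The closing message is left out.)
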